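Fit the adjustable wrench and tighten the jig nut

ROBOT

A 6-joint arm with a two-finger parallel gripper is mounted at the origin on the work surface. World frame = base frame: x ahead of the robot, y to its left, z up, the work surface at z = 0. Lengths are in mm, angles in rad, forces in N, time in s.
With the tool pointing down it reaches from about 325 to 875 mm from the base axis. Payload 4.4 kg.
Tool frame: the origin (TCP) lies between the finger pads; the fingertips stand 25 mm ahead of it and the grasp point (between the pads) lies 6 mm ahead of it; z points along the fingers, y is the direction in which the jaws open and shut (so a half turn about z gives the same grasp; the last joint's range is limited). The gripper opens to 85 mm and grips with 20 to 120 N. Pads are 22 mm wide; open, the fingers measure 114 mm over their backs; the gripper's body (76 mm by 85 mm) begins 54 mm behind the grasp point. The pads swing forward as they close: fully open they stand 13 mm farther back than shut.
Start: joints at [-1.417, 0.207, 1.542, -0, 1.393, -0.15], TCP at [172.546, -548.503, 256.282] pointing down, gripper open.
Joint ranges: [-2.73, 2.73], [-0.86, 2.22], [0.23, 2.46], [-1.11, 4.25], [0.08, 2.63], [-2.82, 2.82]. Speed limits (rad/s): [2.79, 2.79, 3.14, 3.14, 3.14, 3.14].

INTERFACE

Orientations are given as a unit quaternion [x, y, z, w].
In Python, from plant import bot gives the robot as it stands.
- The arm moves only by the tool servo_tool, never from a script. Its argument "motion" is a list of rows, each an object with "offset": the shift along the world's x, y, z in cm, a list of three; "rot": the turn, a rotation vector about the world's x, y, z in degrees, a list of three; "claw": the opening, from -1 (shut) to 1 (fully open). In form: [{"offset": [dx, dy, dz], "rot": [wx, wy, wz], "claw": claw}, ...]. A call has 1 to 12 rows; each row is the pose to reach, as a shift and turn from the pose commanded when the call began; what a row does not reach only later rows make up. A row lasts 1/12 s, in which the tool goes at most 41.7 mm and 7.16 degrees, less where a joint would pass 70% of its speed; a pose out of reach is approached as far as the arm can. A call with a gripper value outside its range is refused whole. The fingers move at their own pace and stop on an object; "newtons" is the grip in N (left out, the last holds). Time passes only in rows, so rows that repeat a pose let the fingers close. It gives the time, the measured TCP pose, the force and the opening at its end, in the units of the state.
- bot.get_state(): the state, without advancing time (a new reading comes with each control period).
- bot.snapshot(name): name is "side" or "top"; returns (picture, depth): 480x640x3 uint8, red, green, blue; 480x640 float32, mm along the optical axis (not along the pixel's ray), 0 where there is no reading.
- bot.camera_params(name): a dict with "fx", "fy", "cx", "cy" (pixels), "distortion" ([k1, k2, p1, p2, k3] as OpenCV has them; the pictures are not rectified), "camera_from_world" (4x4, takes a point from world to camera coordinates). Camera axes: x right, y up, looking along -z (the intrinsics and any distortion apply to the point x, -y, -z); pixel columns grow to the right and rows downward; lengths in mm; the calibration is good to about 2 mm. A picture is of the moment at which its call begins. camera_params takes no time and is no camera call.
- bot.job_done(): hands the job in, once; it reports no verdict.
The state is a dict: "time": time; "q": joint angles; "qd": joint speeds; "joint_efforts": joint torques, N m; "eef_pos": TCP position; "tcp_rot": TCP orientation; "ft_force": force on the tool from outside, world axes, zero at the start; "torque": the same for the moment, N m; "gripper_width": opening from 0.0 (shut) to 1.0 (fully open).
Only numpy, scipy, OpenCV 4.12 (cv2) and the standard library are available. Lean on these libraries where they do the work, as an engineer would, in place of code of your own. Each camera call takes 0.05 s, during which the arm holds its last target. There are 200 camera calls.

TASK

The adjustable wrench lies around the big nut of the wooden jig board with its jaws too wide open. Roll its worm (the knurled roller in the wrench head) until the jaws just fit the nut, then swing the handle to turn the nut clockwise, seen from above, by about an eighth of a turn (45 degrees), and leave the wrench lying on the nut.

Things in the scene. Friction and masses are not known exactly. Their poses are not given: they have to be found in the camera images.
- wrench: Loose steel adjustable wrench, 240 mm, 0.55 kg, lying flat on the board, jaws around the nut. Origin: underside, on the nut's axis within 3 mm. +x: from handle to head, z up. Head 16 mm thick, x -62 to +15, y -36 to +30 mm; fixed jaw face at y = +12, moving jaw at -y. Pushed along +x by 3 mm its throat (x = -17) meets the nut, which then holds it. Jaws and nut flats are in line within 3 degrees.
- worm_top (a point): Middle of the worm's top, 21.5 mm above the board, 5.5 above the head; highest thing near. Worm: knurled, non-slip roller, diameter 20, length 24 mm, axis along wrench y. Shut fingertips pressed on it (5 to 15 N) and drawn along wrench +x roll it and close the jaws 1.9 mm per 10 mm drawn; -x opens. Lift between strokes, 20 mm each: it stays put. Stalls when the jaws are tight.
- jaw (a joint): How far the moving jaw has closed, in m: jaw opening = 33 mm - value. Starts at 0 to 2 mm (opening 33 to 31 mm: too wide to turn the nut). The jaws fit the nut at 7 to 9 mm.
- handle (a point): Point on the top of the wrench's handle, 150 mm from the nut's axis, 12 mm above the board; axes as the wrench's. Here the handle is a bar 24 mm wide (along wrench y) and 12 mm thick, lying on the board, with free space on both sides and along its swing. Light to push sideways: 2 to 6 N.
- nut_top (a point): Centre of the big nut's top, 14 mm above the board, whose top is 15 mm above the table. Steel hexagon, 24 mm across flats, 27.7 over corners; its stud stands 3 mm higher. It sits on the board, which is fixed. Not used: the 13 mm nut near the board's wooden fence, the fixed spanner on the table.
- nut (a joint): Angle of the nut in rad, 0 at the start, growing clockwise seen from above (the handle swings towards wrench +y, the fixed jaw's side). It turns with friction (0.1 N m) and stays where it is left. An eighth of a turn is 0.79.
There are look-alikes about, which are no part of the job. Several things have the shape of the wrench; the one meant has the colours described above.

How it is judged (in metres and radians):
On the way, in this order (a step that is already met when the one before it is completed fails the run):
1. the jaws are closed to fit the nut (opening 26.5 mm or less) around it, before the nut is turned (value of joint jaw above 0.0065 m and horizontal distance between wrench and nut_top below 0.012 m and value of joint nut below 0.3 rad), for 0.2 s.
2. the nut has been turned clockwise by at least 30 degrees with the fitted wrench (value of joint nut above 0.52 rad and value of joint jaw above 0.0065 m and horizontal distance between wrench and nut_top below 0.012 m), for 0.1 s.
At the end, for the whole second after the job is handed in: The nut has been turned clockwise by 30 to 60 degrees; the wrench lies flat and still on it (its origin within 12 mm of the nut's axis) with its jaws still closed to 26.5 mm or less (all of step 2 and value of joint nut below 1.05 rad and angle between wrench's own z axis and vertical below 0.1 rad and linear speed of wrench below 0.02 m/s); the robot touches nothing.
It also fails if it takes over 50 s, if anything falls off the work surface, if the arm or the gripper's body presses on something with over 40 N, if the wrist force passes 120 N, or if a joint passes its speed limit or range.

## Working session

There is one attempt and no reset: what is moved stays moved. The work goes in short steps, Python scripts to look and compute and a tool call to move; the robot and the scene stay as the last step left them, time stands still between calls to the robot, and variables do not carry over. Pictures are saved under pics/ and viewed, about 8 in all and at most 12, crops included, and the job is handed in when it is done.

Besides the shell and the picture viewer there is one more tool, called as name([rows], argument=value, ...), one row to a line, values as JSON. servo_tool: Moves the arm, as the interface text tells. Its arguments: {"type":"object","properties":{"motion":{"type":"array","items":{"type":"object","properties":{"offset":{"type":"array","items":{"type":"number"}},"rot":{"type":"array","items":{"type":"number"}},"claw":{"type":"number"}}}},"newtons":{"type":"number"}},"required":["motion"]}

```bash
mkdir -p pics; cat > h.py <<'E'
from plant import bot
import numpy as np, cv2
def snap(n):
    p,d=bot.snapshot(n); return p,d
def ray(n,u,v):
    c=bot.camera_params(n); K=np.array([[c['fx'],0,c['cx']],[0,c['fy'],c['cy']],[0,0,1]])
    a=cv2.undistortPoints(np.array([[[u,v]]],float),K,np.array(c['distortion'],float))[0,0]
    T=np.array(c['camera_from_world']); R=T[:3,:3]
    return -R.T@T[:3,3], R.T@np.array([a[0],-a[1],-1.])
def onplane(n,u,v,z):
    o,d=ray(n,u,v); return o+d*(z-o[2])/d[2]
def atdepth(n,u,v,D):
    o,d=ray(n,u,v); return o+d*D
def proj(n,P):
    c=bot.camera_params(n); K=np.array([[c['fx'],0,c['cx']],[0,c['fy'],c['cy']],[0,0,1]])
    T=np.array(c['camera_from_world']); q=T[:3,:3]@np.array(P,float)+T[:3,3]
    return cv2.projectPoints(np.array([[q[0],-q[1],-q[2]]]),np.zeros(3),np.zeros(3),K,np.array(c['distortion'],float))[0].ravel()
def save(n,f):
    p,d=snap(n); np.savez(''+f+'.npz',p=p,d=d); cv2.imwrite('pics/'+f+'.png',p[:,:,::-1]); return p,d
E
python3 - <<'E'
from h import *
save('top','t0'); save('side','s0')
for n in('top','side'): print(bot.camera_params(n))
print(bot.get_state())
E
```

```text
{'fx': 457.116633519156, 'fy': 457.116633519156, 'cx': 314.5537812628601, 'cy': 239.2848461700023, 'distortion': array([-0.07779469,  0.        ,  0.        ,  0.        ,  0.        ]), 'camera_from_world': array([[-1.94924858e-02, -9.98963967e-01, -4.11221953e-02,
         1.68827729e+02],
       [ 9.97342749e-01, -2.23156422e-02,  6.93502147e-02,
        -3.56285112e+02],
       [-7.01960338e-02, -3.96611153e-02,  9.96744457e-01,
        -8.54437418e+02],
       [ 0.00000000e+00,  0.00000000e+00,  0.00000000e+00,
         1.00000000e+00]])}
{'fx': 523.7503636390603, 'fy': 523.7503636390603, 'cx': 317.5651194873776, 'cy': 232.6579404077399, 'distortion': array([-0.14412555,  0.        ,  0.        ,  0.        ,  0.        ]), 'camera_from_world': array([[-6.72241302e-01, -7.40114281e-01,  1.79578408e-02,
         3.70544997e+02],
       [ 3.96523006e-01, -3.39463648e-01,  8.52956000e-01,
        -1.37244390e+02],
       [-6.25188882e-01,  5.80512949e-01,  5.21673824e-01,
        -9.79864909e+02],
       [ 0.00000000e+00,  0.00000000e+00,  0.00000000e+00,
         1.00000000e+00]])}
{'time': 0.1, 'q': array([-1.41651836e+00,  2.07388873e-01,  1.54287589e+00,  1.61641878e-05,
        1.39348916e+00, -1.50492651e-01]), 'qd': array([-7.64385700e-04, -2.14335455e-03, -1.38378970e-03, -1.02340754e-03,
       -7.04608899e-05, -1.49498205e-03]), 'joint_efforts': array([-6.06555332e-04, -3.84095943e+01, -2.92549896e+01, -2.20297425e-04,
        4.86820019e-03,  2.91110052e-05]), 'eef_pos': array([ 172.43828255, -547.84523938,  255.18037649]), 'tcp_rot': array([ 9.88411450e-01,  1.51794722e-01,  5.90855809e-06, -1.08064706e-03]), 'ft_force': array([-0.14533667, -0.20027256,  0.75078798]), 'torque': array([-0.02063209, -0.04319708, -0.01772412]), 'gripper_width': 1.000480283784094}
```

View pics/t0.png

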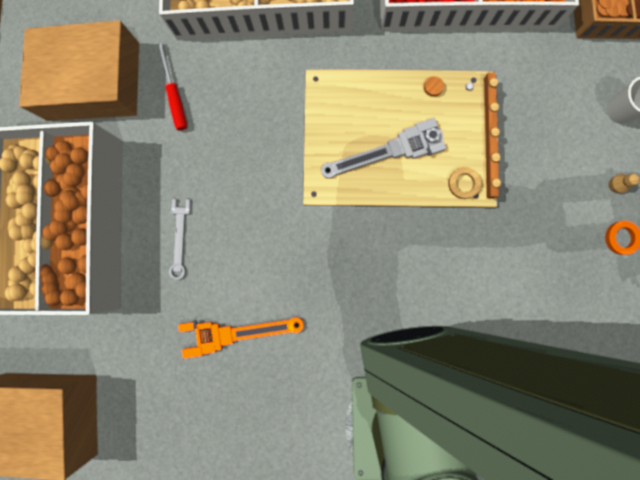

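View pics/s0.png

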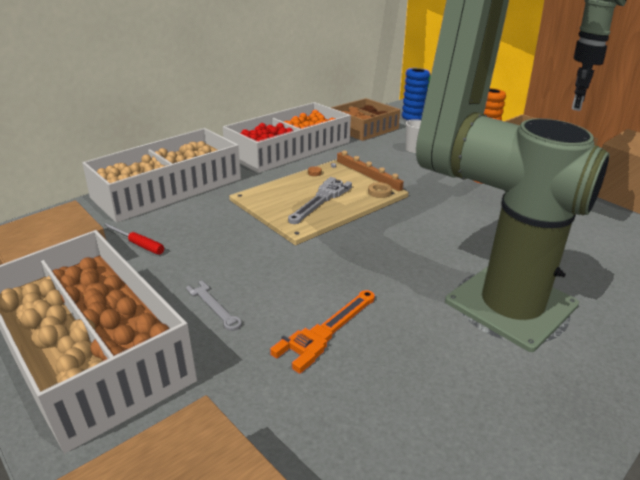

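The steel wrench lies on the board: in the top view the nut is at about (432,133) and the handle end at (330,170). In the side view the head is at about (335,187) and the handle end at (296,215). The orange wrench is a look-alike. Next I'll take enlarged crops.

```bash
python3 - <<'E'
from h import *
a=np.load('t0.npz');b=np.load('s0.npz')
A=cv2.resize(a['p'][105:190,310:470],None,fx=5,fy=5,interpolation=cv2.INTER_CUBIC)
B=cv2.resize(b['p'][165:235,280:370],None,fx=5,fy=5,interpolation=cv2.INTER_CUBIC)
cv2.imwrite('pics/c0.png',A[:,:,::-1])
B=cv2.resize(B,None,fx=1.2,fy=1.2)
cv2.imwrite('pics/c1.png',B[:,:,::-1])
# grey mask of wrench in top
p=a['p'].astype(int); s=p.max(2)-p.min(2); m=np.zeros(s.shape,np.uint8)
m[75:205,306:486]=(s[75:205,306:486]<28); n,l,st,ce=cv2.connectedComponentsWithStats(m)
for i in range(1,n):
    if st[i,4]>60: print(st[i],ce[i])
for uv in((330,170),(350,100),(432,133),(417,140)):
    print(uv,onplane('top',*uv,15).round(1),a['d'][uv[1],uv[0]], atdepth('top',*uv,float(a['d'][uv[1],uv[0]])).round(1))
E
```

```text
[ 322  119  124   59 2402] [394.51415487 148.18068276]
(330, 170) [492.9 129.   15. ] 865.755 [490.  128.9  28.3]
(350, 100) [631.3  86.7  15. ] 887.5923 [631.5  86.6  14.7]
(432, 133) [560.8 -70.   15. ] 858.95386 [555.7 -66.2  32. ]
(417, 140) [547.6 -40.4  15. ] 855.36414 [541.7 -36.4  35.8]
```

View pics/c0.png

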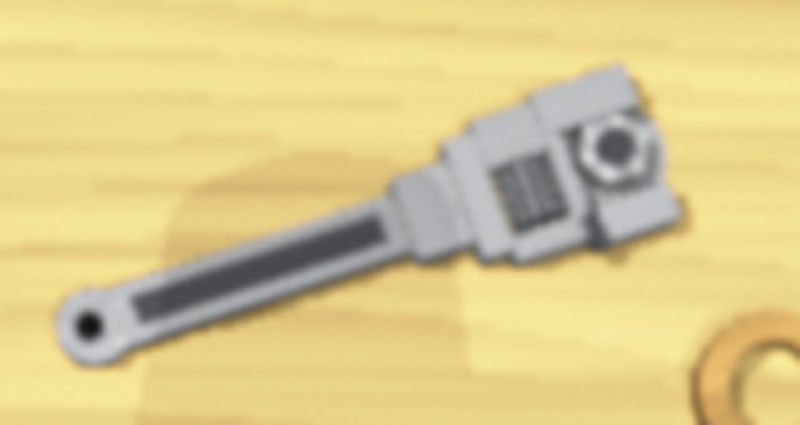

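View pics/c1.png

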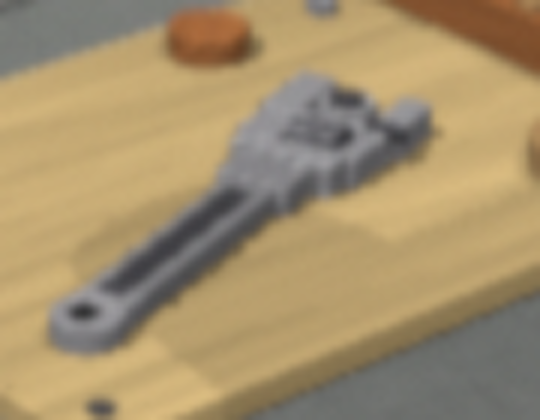

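Top crop: the nut's stud is at (432.2,134), the worm centre at (415.6,143.2) and the hole at (327.4,169.6). Side crop: the stud is at (338,181), the worm at (332.5,186.6) and the hole at (294,217).

```bash
python3 - <<'E'
from h import *
def tri(a,b):
    o1,d1=ray('top',*a);o2,d2=ray('side',*b)
    d1/=np.linalg.norm(d1);d2/=np.linalg.norm(d2)
    t=np.linalg.lstsq(np.c_[d1,-d2],o2-o1,rcond=None)[0]
    P=o1+t[0]*d1;Q=o2+t[1]*d2; return ((P+Q)/2).round(1),np.linalg.norm(P-Q).round(1)
for n,a,b,z in(('stud',(432.2,134),(338.1,181),32),('worm',(415.6,143.2),(332.3,186.5),36.5),('hole',(327.4,169.6),(294,217),27)):
    print(n,tri(a,b),onplane('top',*a,z).round(1),onplane('side',*b,z).round(1))
N=onplane('top',432.2,134,32);H=onplane('top',327.4,169.6,27);W=onplane('top',415.6,143.2,36.5)
e=(N-H)[:2];L=np.linalg.norm(e);e/=L;f=np.array([-e[1],e[0]])
print('len',L,'dir',e,np.degrees(np.arctan2(e[1],e[0])),'worm rel',(W-N)[:2]@e,(W-N)[:2]@f,'hpt',N[:2]-150*e)
E
```

```text
stud (array([551.4, -67.6,  33.9]), np.float64(4.7)) [553.7 -66.5  32. ] [552.2 -71.8  32. ]
worm (array([535.4, -34.1,  34.7]), np.float64(1.2)) [535.3 -33.4  36.5] [532.3 -31.9  36.5]
hole (array([489.3, 132.4,  28.5]), np.float64(4.2)) [491.2 133.9  27. ] [489.3 129.7  27. ]
len 209.88580507723648 dir [ 0.29810607 -0.95453275] -72.65611516205722 worm rel -37.075573273627015 -7.702208181386902 hpt [509.02283139  76.69935717]
```

Both views agree on the heights: board about 15, worm top about 35 mm, wrench direction -72.6°. The tool's y axis already lies along the wrench's x, so I can approach without turning.

servo_tool([
  {"offset": [25, 36.5, 0], "rot": [0, 0, 0], "claw": -1},
  {"offset": [25, 36.5, 0], "rot": [0, 0, 0], "claw": -1},
  {"offset": [25, 36.5, 0], "rot": [0, 0, 0], "claw": -1},
  {"offset": [25, 36.5, 0], "rot": [0, 0, 0], "claw": -1},
  {"offset": [25, 36.5, 0], "rot": [0, 0, 0], "claw": -1},
  {"offset": [25, 36.5, 0], "rot": [0, 0, 0], "claw": -1},
  {"offset": [25, 36.5, 0], "rot": [0, 0, 0], "claw": -1},
  {"offset": [25, 36.5, 0], "rot": [0, 0, 0], "claw": -1},
  {"offset": [25, 36.5, 0], "rot": [0, 0, 0], "claw": -1},
  {"offset": [25, 36.5, 0], "rot": [0, 0, 0], "claw": -1},
  {"offset": [25, 36.5, 0], "rot": [0, 0, 0], "claw": -1},
  {"offset": [25, 36.5, 0], "rot": [0, 0, 0], "claw": -1},
], newtons=40)

```text
time: 1.1
eef_pos: [424.2, -179.3, 255.9]
tcp_rot: [0.988, 0.155, 0.0, -0.001]
ft_force: [-0.8, -1.3, 0.1]
gripper_width: 0.001
```

servo_tool([
  {"offset": [11, 16, -15.6], "rot": [0, 0, 0], "claw": -1},
  {"offset": [11, 16, -15.6], "rot": [0, 0, 0], "claw": -1},
  {"offset": [11, 16, -15.6], "rot": [0, 0, 0], "claw": -1},
  {"offset": [11, 16, -15.6], "rot": [0, 0, 0], "claw": -1},
  {"offset": [11, 16, -15.6], "rot": [0, 0, 0], "claw": -1},
  {"offset": [11, 16, -15.6], "rot": [0, 0, 0], "claw": -1},
  {"offset": [11, 16, -15.6], "rot": [0, 0, 0], "claw": -1},
  {"offset": [11, 16, -15.6], "rot": [0, 0, 0], "claw": -1},
  {"offset": [11, 16, -15.6], "rot": [0, 0, 0], "claw": -1},
  {"offset": [11, 16, -15.6], "rot": [0, 0, 0], "claw": -1},
])

```text
time: 1.93
eef_pos: [533.1, -24.9, 101.5]
tcp_rot: [0.989, 0.151, 0.001, 0.001]
ft_force: [-0.8, -1.2, -0.3]
gripper_width: 0.005
```

servo_tool([
  {"offset": [0, 0, -2.5], "rot": [0, 0, 0], "claw": -1},
  {"offset": [0, 0, -2.5], "rot": [0, 0, 0], "claw": -1},
  {"offset": [0, 0, -2.5], "rot": [0, 0, 0], "claw": -1},
])

```text
time: 2.18
eef_pos: [531.5, -24.4, 75.6]
tcp_rot: [0.989, 0.151, -0.001, -0.0]
ft_force: [0.7, 0.2, -0.2]
gripper_width: -0.0
```

```bash
python3 - <<'E'
from h import *
p,d=save('side','s1');q,_=save('top','t1')
B=cv2.resize(p[120:220,280:400],None,fx=5,fy=5,interpolation=cv2.INTER_CUBIC)[:, :]
A=cv2.resize(q[90:190,370:470],None,fx=5,fy=5,interpolation=cv2.INTER_CUBIC)
B=cv2.resize(np.hstack([B,A]),None,fx=.72,fy=.72)
cv2.imwrite('pics/c2.png',B[:,:,::-1])
s=bot.get_state();print(s['eef_pos'],s['ft_force'])
print(proj('side',[532.5,-23.5,50]),proj('side',[535,-33.5,36]))
E
```

```text
[533.08646743 -24.38182533  76.74298678] [ 0.00139194 -0.28142992 -0.80084706]
[329.98034005 182.57031476] [332.01925797 186.12704407]
```

View pics/c2.png

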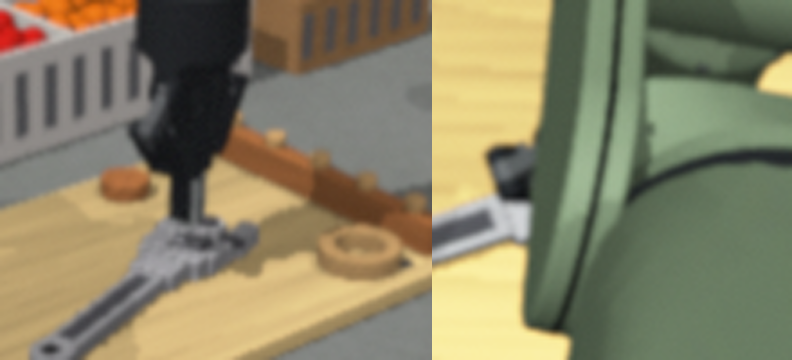

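The fingertip shows at side (332,181), where projection predicted it, just behind the worm. I'll descend until it touches.

servo_tool([
  {"offset": [0, 0, -1.1], "claw": -1, "rot": [0, 0, 0]},
  {"offset": [0, 0, -1.2], "claw": -1, "rot": [0, 0, 0]},
  {"offset": [0, 0, -1.3], "claw": -1, "rot": [0, 0, 0]},
])

```text
time: 2.53
eef_pos: [532.1, -23.5, 61.9]
tcp_rot: [0.988, 0.152, -0.0, -0.0]
ft_force: [0.1, -0.1, -0.4]
gripper_width: 0.001
```

servo_tool([
  {"offset": [0, 0, -0.1], "claw": -1, "rot": [0, 0, 0]},
  {"offset": [0, 0, -0.1], "claw": -1, "rot": [0, 0, 0]},
])

```text
time: 2.7
eef_pos: [532.4, -23.4, 61.1]
tcp_rot: [0.988, 0.152, -0.0, -0.0]
ft_force: [-0.2, 0.3, -0.4]
gripper_width: 0.002
```

servo_tool([
  {"offset": [0, 0, -0.1], "claw": -1, "rot": [0, 0, 0]},
  {"offset": [0, 0, -0.1], "claw": -1, "rot": [0, 0, 0]},
])

```text
time: 2.87
eef_pos: [532.6, -23.5, 60.3]
tcp_rot: [0.988, 0.152, 0.0, 0.0]
ft_force: [0.8, -1.1, -0.5]
gripper_width: -0.002
```

servo_tool([
  {"offset": [0, 0, -0.1], "claw": -1, "rot": [0, 0, 0]},
  {"offset": [0, 0, -0.1], "claw": -1, "rot": [0, 0, 0]},
])

```text
time: 3.03
eef_pos: [532.8, -23.4, 59.5]
tcp_rot: [0.988, 0.152, 0.0, -0.0]
ft_force: [-0.5, -0.7, 1.7]
gripper_width: -0.003
```

servo_tool([
  {"offset": [0, 0, -0.1], "claw": -1, "rot": [0, 0, 0]},
  {"offset": [0, 0, -0.1], "claw": -1, "rot": [0, 0, 0]},
])

```text
time: 3.2
eef_pos: [532.8, -23.3, 58.9]
tcp_rot: [0.988, 0.152, 0.0, -0.0]
ft_force: [-1.6, 0.6, 5.6]
gripper_width: -0.001
```

servo_tool([
  {"offset": [0.06, -0.19, -0.03], "claw": -1, "rot": [0, 0, 0]},
  {"offset": [0.12, -0.38, -0.03], "claw": -1, "rot": [0, 0, 0]},
])

```text
time: 3.37
eef_pos: [533.3, -24.9, 59.1]
tcp_rot: [0.988, 0.151, -0.0, -0.003]
ft_force: [-4.8, 10.1, 12.6]
gripper_width: -0.0
```

servo_tool([
  {"offset": [0.06, -0.19, 0], "claw": -1, "rot": [0, 0, 0]},
  {"offset": [0.12, -0.38, 0], "claw": -1, "rot": [0, 0, 0]},
])

```text
time: 3.53
eef_pos: [534.6, -28.0, 59.3]
tcp_rot: [0.988, 0.151, -0.0, -0.003]
ft_force: [-4.6, 14.6, 15.3]
gripper_width: -0.001
```

servo_tool([
  {"offset": [0.06, -0.19, 0.05], "claw": -1, "rot": [0, 0, 0]},
  {"offset": [0.12, -0.38, 0.05], "claw": -1, "rot": [0, 0, 0]},
])

```text
time: 3.7
eef_pos: [536.1, -32.1, 60.9]
tcp_rot: [0.988, 0.152, -0.0, -0.003]
ft_force: [-7.8, 5.8, 22.1]
gripper_width: 0.001
```

servo_tool([
  {"offset": [0.06, -0.19, 0], "claw": -1, "rot": [0, 0, 0]},
  {"offset": [0.12, -0.38, 0], "claw": -1, "rot": [0, 0, 0]},
])

```text
time: 3.87
eef_pos: [538.0, -38.1, 61.2]
tcp_rot: [0.988, 0.152, 0.0, -0.0]
ft_force: [-6.6, 2.0, 17.2]
gripper_width: -0.003
```

```bash
python3 - <<'E'
from h import *
p,d=save('side','s2')
B=cv2.resize(p[140:230,280:380],None,fx=7,fy=6.6,interpolation=cv2.INTER_CUBIC)
cv2.imwrite('pics/c3.png',B[:,:,::-1])
s=bot.get_state();print(s['eef_pos'],s['ft_force'],s['time'])
E
```

```text
[538.21058139 -38.66709261  61.21212147] [-5.46875776  2.12655116 17.2085508 ] 3.9167
```

View pics/c3.png

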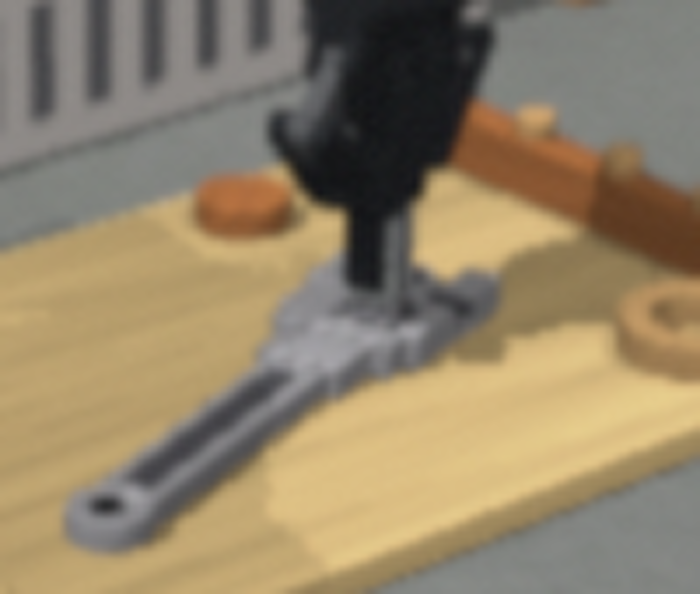

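The tip is now on top of the worm at side about (333,187). It climbed to z = 36, so the first contact was on the roller's flank. I'll finish this stroke, lift, and make gentler ones.

servo_tool([
  {"offset": [0.1, -0.3, 0.07], "claw": -1, "rot": [0, 0, 0]},
  {"offset": [0.1, -0.3, 1.1], "claw": -1, "rot": [0, 0, 0]},
  {"offset": [-0.4, 1.2, 1.1], "claw": -1, "rot": [0, 0, 0]},
  {"offset": [-0.4, 1.2, 1.1], "claw": -1, "rot": [0, 0, 0]},
  {"offset": [-0.4, 1.2, 0.3], "claw": -1, "rot": [0, 0, 0]},
  {"offset": [-0.4, 1.2, 0.05], "claw": -1, "rot": [0, 0, 0]},
  {"offset": [-0.4, 1.2, 0.05], "claw": -1, "rot": [0, 0, 0]},
])

```text
time: 4.5
eef_pos: [533.5, -26.3, 58.7]
tcp_rot: [0.988, 0.152, -0.0, -0.001]
ft_force: [-0.5, 2.8, 5.7]
gripper_width: 0.001
```

servo_tool([
  {"offset": [0.1, -0.25, 0], "claw": -1, "rot": [0, 0, 0]},
  {"offset": [0.15, -0.5, 0.05], "claw": -1, "rot": [0, 0, 0]},
  {"offset": [0.25, -0.75, 0.05], "claw": -1, "rot": [0, 0, 0]},
])

```text
time: 4.75
eef_pos: [535.3, -31.4, 60.6]
tcp_rot: [0.988, 0.151, -0.001, -0.003]
ft_force: [-8.0, 9.4, 23.5]
gripper_width: -0.003
```

servo_tool([
  {"offset": [0.1, -0.25, 0], "claw": -1, "rot": [0, 0, 0]},
  {"offset": [0.15, -0.5, 0], "claw": -1, "rot": [0, 0, 0]},
  {"offset": [0.25, -0.75, 0], "claw": -1, "rot": [0, 0, 0]},
])

```text
time: 5.0
eef_pos: [538.8, -41.8, 61.2]
tcp_rot: [0.988, 0.152, -0.0, -0.0]
ft_force: [-5.6, 2.3, 16.9]
gripper_width: 0.001
```

servo_tool([
  {"offset": [0.08, -0.25, 0.05], "claw": -1, "rot": [0, 0, 0]},
  {"offset": [0.16, -0.5, 0.05], "claw": -1, "rot": [0, 0, 0]},
])

```text
time: 5.17
eef_pos: [540.2, -46.8, 60.9]
tcp_rot: [0.988, 0.152, -0.0, -0.0]
ft_force: [-3.2, 2.0, 7.8]
gripper_width: -0.001
```

servo_tool([
  {"offset": [0, 0, 1], "claw": -1, "rot": [0, 0, 0]},
  {"offset": [-0.5, 1.5, 1], "claw": -1, "rot": [0, 0, 0]},
  {"offset": [-0.5, 1.5, 1], "claw": -1, "rot": [0, 0, 0]},
  {"offset": [-0.5, 1.5, 0.2], "claw": -1, "rot": [0, 0, 0]},
  {"offset": [-0.5, 1.5, 0], "claw": -1, "rot": [0, 0, 0]},
  {"offset": [-0.5, 1.5, 0], "claw": -1, "rot": [0, 0, 0]},
])

```text
time: 5.67
eef_pos: [536.0, -32.3, 61.2]
tcp_rot: [0.988, 0.152, 0.0, 0.0]
ft_force: [-3.1, 1.7, 12.4]
gripper_width: 0.006
```

servo_tool([
  {"offset": [0.1, -0.25, 0], "claw": -1, "rot": [0, 0, 0]},
  {"offset": [0.15, -0.5, 0], "claw": -1, "rot": [0, 0, 0]},
  {"offset": [0.25, -0.75, 0], "claw": -1, "rot": [0, 0, 0]},
])

```text
time: 5.92
eef_pos: [537.4, -38.1, 61.2]
tcp_rot: [0.988, 0.151, -0.0, -0.002]
ft_force: [-6.2, 10.0, 18.2]
gripper_width: 0.003
```

servo_tool([
  {"offset": [0.1, -0.25, 0], "claw": -1, "rot": [0, 0, 0]},
  {"offset": [0.15, -0.5, 0], "claw": -1, "rot": [0, 0, 0]},
  {"offset": [0.25, -0.75, 0], "claw": -1, "rot": [0, 0, 0]},
])

```text
time: 6.17
eef_pos: [538.6, -42.4, 61.1]
tcp_rot: [0.989, 0.151, -0.001, -0.005]
ft_force: [-8.2, 18.8, 22.9]
gripper_width: 0.002
```

The lateral force has risen to 20 N with a 5 mm lag, which looks like a stall after about 45 mm drawn. I'll lift, move clear and look.

servo_tool([
  {"offset": [-0.15, 0.4, 0.1], "claw": -1, "rot": [0, 0, 0]},
  {"offset": [-0.15, 0.4, 3], "claw": -1, "rot": [0, 0, 0]},
  {"offset": [0, 0, 12], "claw": -1, "rot": [0, 0, 0]},
  {"offset": [0, 0, 12], "claw": -1, "rot": [0, 0, 0]},
  {"offset": [-8, 22, 12], "claw": -1, "rot": [0, 0, 0]},
  {"offset": [-8, 22, 12], "claw": -1, "rot": [0, 0, 0]},
  {"offset": [-8, 22, 12], "claw": -1, "rot": [0, 0, 0]},
  {"offset": [-8, 22, 12], "claw": -1, "rot": [0, 0, 0]},
  {"offset": [-8, 22, 12], "claw": -1, "rot": [0, 0, 0]},
  {"offset": [-8, 22, 12], "claw": -1, "rot": [0, 0, 0]},
])

```text
time: 7.0
eef_pos: [458.1, 175.6, 179.0]
tcp_rot: [0.988, 0.153, -0.001, -0.0]
ft_force: [-0.3, -0.3, 0.4]
gripper_width: -0.001
```

```bash
python3 - <<'E'
from h import *
p,d=save('side','s3');q,_=save('top','t3')
B=cv2.resize(p[165:235,280:370],None,fx=4,fy=4,interpolation=cv2.INTER_CUBIC)
A=cv2.resize(q[105:175,385:475],None,fx=5,fy=5,interpolation=cv2.INTER_CUBIC)
C=np.zeros((350,810,3),np.uint8);C[:,:450]=A;C[:280,450:]=B
C=C[:,:800]
cv2.imwrite('pics/c4.png',C[:,:,::-1])
s=bot.get_state();print(s['eef_pos'],s['ft_force'],s['time'])
E
```

```text
[458.13289499 175.93517964 178.93380811] [ 0.70366669 -0.09639347  0.60844394] 7.1
```

View pics/c4.png

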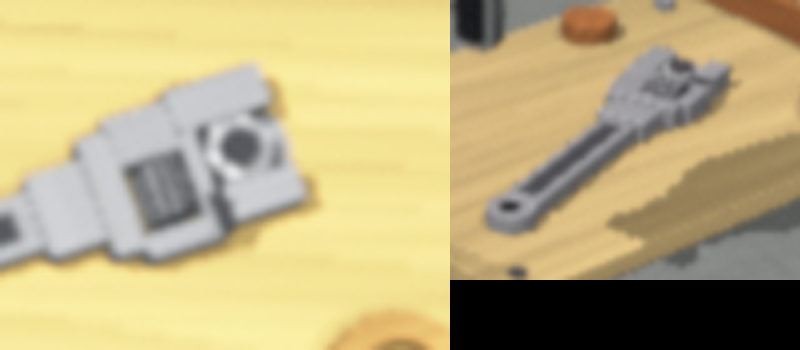

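The jaws now sit snug on the nut: stud at top (433,134), fixed and moving jaw faces both against the hexagon. The wrench has slid about 2 mm towards the throat. Now I'll work out the swing positions.

```bash
python3 - <<'E'
from h import *
q=np.load('t3.npz')['p']
g=q.max(2); m=((g<60)&(np.arange(640)[None]>320)&(np.arange(640)[None]<335)&(np.arange(480)[:,None]>155)&(np.arange(480)[:,None]<185))
ys,xs=np.nonzero(m);print(len(xs),xs.mean() if len(xs) else 0,ys.mean() if len(ys) else 0)
H=onplane('top',xs.mean(),ys.mean(),27) if len(xs) else np.array([491.2,133.9,27])
N=np.array([553.5,-66.8]); e=N-H[:2];print('r',np.linalg.norm(e));e/=np.linalg.norm(e)
print(np.degrees(np.arctan2(e[1],e[0])))
for th,off in((0,40),(0,27),(0,23),(6,23),(12,23),(18,23),(24,23),(30,23),(36,23),(42,23),(45,23),(48,23)):
    a=-np.radians(th);R=np.array([[np.cos(a),-np.sin(a)],[np.sin(a),np.cos(a)]])
    f=np.array([-e[1],e[0]]); print(th,off,(N+R@(-140*e-off*f)).round(1))
print(bot.get_state()['q'].round(2))
E
```

```text
62 325.2741935483871 160.4516129032258
r 209.105386630338
-77.7142733255693
0 40 [484.6  61.5]
0 27 [497.3  64.2]
0 23 [501.2  65.1]
6 23 [515.3  69.8]
12 23 [529.8  73.1]
18 23 [544.6  74.8]
24 23 [559.4  75. ]
30 23 [574.2  73.6]
36 23 [588.7  70.6]
42 23 [602.9  66.2]
45 23 [609.8  63.4]
48 23 [616.5  60.3]
[0.19 0.11 1.82 0.   1.21 1.45]
```

The wrench settled about 5° clockwise, now at -77.7°, so about 42° more is needed. I'll come down beside the handle on its -y side.

servo_tool([
  {"offset": [2.4, -11.2, -5], "rot": [0, 0, -5], "claw": -1},
  {"offset": [2.4, -11.2, -5], "rot": [0, 0, -5], "claw": -1},
  {"offset": [2.4, -11.2, -5], "rot": [0, 0, -5], "claw": -1},
  {"offset": [2.4, -11.2, -9], "rot": [0, 0, -5], "claw": -1},
  {"offset": [2.4, -11.2, -11], "rot": [0, 0, -5], "claw": -1},
  {"offset": [2.4, -11.2, -12.5], "rot": [0, 0, -5], "claw": -1},
  {"offset": [2.4, -11.2, -13.5], "rot": [0, 0, -5], "claw": -1},
  {"offset": [2.4, -11.2, -13.5], "rot": [0, 0, -5], "claw": -1},
])

```text
time: 7.77
eef_pos: [481.9, 60.2, 42.1]
tcp_rot: [0.994, 0.108, -0.003, -0.0]
ft_force: [-0.8, -0.3, 0.2]
gripper_width: 0.001
```

servo_tool([
  {"offset": [0.6, 0.1, 0], "rot": [0, 0, 0], "claw": -1},
  {"offset": [1.2, 0.3, 0], "rot": [0, 0, 0], "claw": -1},
  {"offset": [1.7, 0.4, 0], "rot": [0, 0, 0], "claw": -1},
  {"offset": [1.7, 0.4, 0], "rot": [0, 0, 0], "claw": -1},
])

```text
time: 8.1
eef_pos: [503.0, 65.6, 46.1]
tcp_rot: [0.994, 0.109, 0.002, 0.0]
ft_force: [-0.6, -0.0, 0.1]
gripper_width: -0.001
```

servo_tool([
  {"offset": [0.7, 0.25, -0.1], "rot": [0, 0, -3], "claw": -1},
  {"offset": [1.4, 0.5, -0.1], "rot": [0, 0, -6], "claw": -1},
  {"offset": [2.1, 0.65, -0.1], "rot": [0, 0, -9], "claw": -1},
  {"offset": [2.9, 0.8, -0.1], "rot": [0, 0, -12], "claw": -1},
])

```text
time: 8.43
eef_pos: [529.7, 73.5, 44.6]
tcp_rot: [1.0, 0.003, -0.001, 0.0]
ft_force: [-4.6, -1.6, 1.1]
gripper_width: 0.003
```

servo_tool([
  {"offset": [0.7, 0.1, 0], "rot": [0, 0, -3], "claw": -1},
  {"offset": [1.5, 0.2, 0], "rot": [0, 0, -6], "claw": -1},
  {"offset": [2.2, 0.2, 0], "rot": [0, 0, -9], "claw": -1},
  {"offset": [3.0, 0.2, 0], "rot": [0, 0, -12], "claw": -1},
])

```text
time: 8.77
eef_pos: [559.5, 75.5, 44.6]
tcp_rot: [0.995, -0.101, -0.001, 0.0]
ft_force: [-4.8, -1.6, 0.7]
gripper_width: -0.002
```

servo_tool([
  {"offset": [0.7, 0, 0], "rot": [0, 0, -3], "claw": -1},
  {"offset": [1.5, -0.1, 0], "rot": [0, 0, -6], "claw": -1},
  {"offset": [2.2, -0.3, 0], "rot": [0, 0, -9], "claw": -1},
  {"offset": [2.9, -0.4, 0], "rot": [0, 0, -12], "claw": -1},
])

```text
time: 9.1
eef_pos: [589.0, 71.6, 44.6]
tcp_rot: [0.979, -0.205, -0.0, 0.0]
ft_force: [-5.1, -0.4, 1.1]
gripper_width: -0.002
```

servo_tool([
  {"offset": [0.5, -0.15, 0], "rot": [0, 0, -2], "claw": -1},
  {"offset": [1.0, -0.35, 0], "rot": [0, 0, -4], "claw": -1},
  {"offset": [1.6, -0.55, 0], "rot": [0, 0, -6], "claw": -1},
  {"offset": [1.6, -0.55, 0], "rot": [0, 0, -6], "claw": -1},
])

```text
time: 9.43
eef_pos: [606.3, 65.9, 44.9]
tcp_rot: [0.967, -0.255, 0.001, -0.0]
ft_force: [-1.3, 0.0, -0.5]
gripper_width: -0.003
```

servo_tool([
  {"offset": [-1.5, -0.2, 0], "rot": [0, 0, 0], "claw": -1},
  {"offset": [-3, 1, 0], "rot": [0, 0, 0], "claw": -1},
  {"offset": [-3, 1, 4], "rot": [0, 0, 0], "claw": -1},
  {"offset": [-5, 3, 8], "rot": [0, 0, 0], "claw": -1},
  {"offset": [-8, 6, 12], "rot": [0, 0, 0], "claw": -1},
  {"offset": [-12, 10, 12], "rot": [0, 0, 0], "claw": -1},
  {"offset": [-14, 13, 12], "rot": [0, 0, 0], "claw": -1},
  {"offset": [-14, 13, 12], "rot": [0, 0, 0], "claw": -1},
  {"offset": [-14, 13, 12], "rot": [0, 0, 0], "claw": -1},
])

```text
time: 10.18
eef_pos: [462.8, 199.7, 166.0]
tcp_rot: [0.968, -0.252, 0.001, -0.002]
ft_force: [-0.6, -1.2, -0.9]
gripper_width: -0.006
```

```bash
python3 - <<'E'
from h import *
p,d=save('side','s4');q,_=save('top','t4')
A=cv2.resize(q[60:190,340:480],None,fx=4,fy=4,interpolation=cv2.INTER_CUBIC)
cv2.imwrite('pics/c5.png',A[:,:,::-1])
s=bot.get_state();print(s['eef_pos'],s['ft_force'],s['time'])
E
```

```text
[465.47370106 196.94761385 165.42273807] [ 0.35604671 -0.51835676 -0.86161319] 10.2833
```

View pics/c5.png

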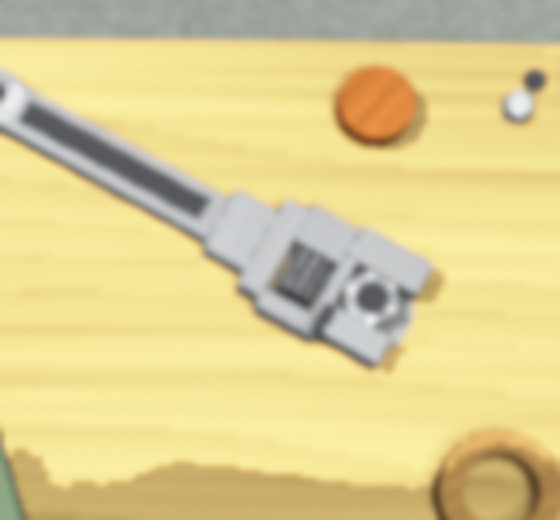

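Top view: stud at (433,134), hole at (340,83). The wrench lies flat, still around the nut, and swung clockwise. I'll compute the angle next.

```bash
python3 - <<'E'
from h import *
N=onplane('top',433.1,134.1,32)[:2];H=onplane('top',340.4,82.9,27)[:2];e=N-H
a=np.degrees(np.arctan2(e[1],e[0]));print(N,H,np.linalg.norm(e),a,'swing',-72.7-a)
# head long edge directions as a check on jaws: nut & head
for f in('t0','t3','t4'):
    q=np.load(f+'.npz')['p']; hsv=cv2.cvtColor(q,cv2.COLOR_RGB2HSV)
    m=np.zeros(hsv.shape[:2],np.uint8); m[75:205,325:478]=(hsv[75:205,325:478,1]<60)
    n,l,st,ce=cv2.connectedComponentsWithStats(m); i=1+np.argmax(st[1:,4]); ys,xs=np.nonzero(l==i)
    P=np.array([onplane('top',u,v,30)[:2] for u,v in zip(xs,ys)])
    w=np.linalg.svd(P-P.mean(0),full_matrices=0)[2][0]; w*=np.sign(-w[1]); print(f,len(xs),np.degrees(np.arctan2(w[1],w[0])))
E
```

```text
[553.50602029 -68.17963342] [661.82333257 104.7958434 ] 204.09104761906153 -122.05481463968121 swing 49.35481463968121
t0 2439 -72.68570814315078Traceback (most recent call last):
  File "<stdin>", line 9, in <module>
  File "h.py", line 11, in onplane
    o,d=ray(n,u,v); return o+d*(z-o[2])/d[2]
        ~~~^^^^^^^
  File "h.py", line 6, in ray
    c=bot.camera_params(n); K=np.array([[c['fx'],0,c['cx']],[0,c['fy'],c['cy']],[0,0,1]])
ValueError: time passes only in moves, steps and waits
```

The total swing is about 49°. My corner readings of the jaw opening are too coarse, so I'll measure it along the wrench's y axis before and after.

```bash
python3 - <<'E'
from h import *
for f,ang,s in(('t0',-72.7,0),('t3',-77.7,2.5),('t4',-122.05,2.5)):
    q=np.load(f+'.npz')['p'];S=cv2.cvtColor(q,cv2.COLOR_RGB2HSV)[:,:,1].astype(np.float32);V=q.max(2).astype(np.float32)
    a=np.radians(ang);e=np.array([np.cos(a),np.sin(a)]);g=np.array([-e[1],e[0]]);N=np.array([553.5,-67.3])
    ys=np.arange(-44,40.1,1.)
    for xs in((6,8,10,12),):
        r=[];v=[]
        for x in xs:
            uv=np.array([proj('top',[*(N+x*e+y*g),31.]) for y in ys],np.float32)
            r.append(cv2.remap(S,uv[None,:,0],uv[None,:,1],cv2.INTER_LINEAR)[0]);v.append(cv2.remap(V,uv[None,:,0],uv[None,:,1],cv2.INTER_LINEAR)[0])
        for x,k in zip(xs,r):
            t=k<55; i=np.nonzero(t)[0]; 
            c=[ys[j]+(55-k[j])/(k[j+1]-k[j]) for j in range(len(ys)-1) if (k[j]-55)*(k[j+1]-55)<0]; print(f,x,np.round(c,1))
        print(np.mean(v,0).astype(int).tolist()[::2])
E
```

```text
t0 6 [-34.9  30.8]
t0 8 [-34.8  30.7]
t0 10 [-34.5  30.8]
t0 12 [-33.9  30.4]
[240, 238, 227, 196, 161, 148, 171, 193, 196, 195, 197, 198, 189, 169, 152, 143, 148, 160, 166, 163, 155, 154, 155, 157, 160, 166, 164, 152, 144, 164, 185, 191, 191, 191, 193, 194, 194, 205, 227, 238, 239, 237, 236]
t3 6 [-27.2  31. ]
t3 8 [-27.   31.2]
t3 10 [-26.8  31.5]
t3 12 [-26.7  31.6]
[244, 245, 246, 246, 247, 246, 239, 211, 164, 149, 181, 204, 208, 207, 208, 206, 195, 175, 165, 163, 161, 157, 158, 164, 172, 179, 175, 157, 140, 160, 190, 203, 203, 203, 203, 203, 202, 212, 231, 242, 244, 242, 241]
t4 6 [-29.  30.]
t4 8 [-29.2  30. ]
t4 10 [-29.1  30.1]
t4 12 [-29.1  30.2]
[241, 240, 241, 243, 245, 243, 227, 170, 131, 163, 199, 208, 208, 207, 208, 202, 186, 171, 167, 165, 159, 165, 177, 172, 164, 157, 147, 139, 155, 185, 201, 204, 203, 203, 202, 202, 205, 224, 240, 246, 248, 248, 248]
```

```bash
python3 - <<'E'
from h import *
C=[]
for f,ang in(('t0',-72.7),('t3',-77.7),('t4',-122.05)):
    q=np.load(f+'.npz')['p'];a=np.radians(ang);e=np.array([np.cos(a),np.sin(a)]);g=np.array([-e[1],e[0]]);N=np.array([553.5,-67.3])
    src=np.float32([proj('top',[*(N+x*e+y*g),30.]) for x,y in((-32,38),(32,38),(32,-42),(-32,-42))])
    M=cv2.getPerspectiveTransform(src,np.float32([[0,0],[256,0],[256,320],[0,320]]))
    C.append(cv2.warpPerspective(q,M,(256,320),flags=cv2.INTER_CUBIC))
cv2.imwrite('pics/c6.png',np.hstack(C)[:,:,::-1])
E
```

View pics/c6.png

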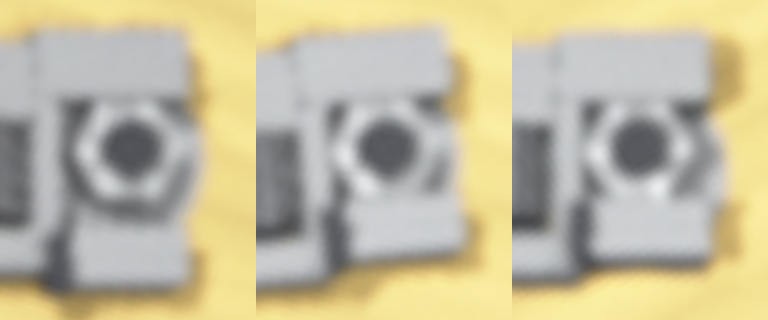

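The rectified crops show the moving jaw's face tight against the nut: about 30 mm apparent opening before, about 24.7 mm now. The flats are aligned with the jaws and the arm is clear, so I'm handing in.

```bash
python3 -c "
from h import *
s=bot.get_state();print(s['time'],s['ft_force'],abs(s['qd']).max());print(bot.job_done())"
```

```text
10.2833 [ 0.35604671 -0.51835676 -0.86161319] 0.03836269530298505
the job is handed in; nothing more can be done
None
```

I closed the wrench's jaws onto the nut with three strokes on the worm, swung the handle clockwise, backed the arm clear and handed in at about 10.3 s.

**Last checks:**
- **Jaws:** the picture shows an opening of about 24.7 mm, down from about 30 mm apparent before. The nut's flats line up with the jaw faces. The worm also stalled, with about 20 N sideways on the fingers.
- **Turn:** the wrench swung about 49° in total from its start, so I estimate the nut turned 45 to 49°. I read the wrench's angle, not the nut's own.
- **At hand-in:** the wrench lay flat on the nut with its origin near the nut's axis. The arm was clear, with the force reading at noise level.

**What disagreed or missed:**
- **Jaw closing:** two edge measurements from pictures gave 7.3 and 6.4 mm closed since the start. The jaw had already begun 0 to 2 mm closed, and the closer look supports a tight fit.
- **Angle after the strokes:** the handle hole suggested the wrench had turned about 5° during the strokes. The straightened picture suggests about 2°.
- **Pressing force:** for short moments I pressed the worm with up to about 23 N, over the suggested 15 N.

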